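Start a microscope inspection scan

ROBOT

A 6-joint arm with a two-finger parallel gripper is mounted at the origin on the work surface. World frame = base frame: x ahead of the robot, y to its left, z up, the work surface at z = 0. Lengths are in m, angles in degrees, forces in N, time in s.
With the tool pointing down it reaches from about 0.375 to 0.9 m from the base axis. Payload 3.1 kg.
Tool frame: the origin (TCP) lies midway between the tips of the shut fingers; the grasp point (between the pads) lies 19 mm behind it; z points along the fingers, y is the line along which they close (so a half turn about z gives the same grasp; the last joint's range is limited). The gripper opens to 87 mm and grips with 3 to 60 N. Pads are 19 mm wide; open, the fingers measure 117 mm over their backs; the gripper's body (75 mm by 190 mm) begins 51 mm behind the grasp point.
Start: joints at [64.544, 30.224, 82.088, -0, 67.689, -10.227], TCP at [0.164, 0.603, 0.223] pointing down, gripper open.
Joint ranges: [-176.69, 176.69], [-43.24, 126.21], [12.49, 139.97], [-82, 262], [0, 151.66], [-163.58, 163.58]. Speed limits (degrees/s): [159.86, 159.86, 180, 180, 180, 180].

INTERFACE

Orientations are given as a 3x3 rotation matrix whose columns are the frame's x, y, z axes.
In Python, from rig import read_state, capture, camera_info, hand_in gives the robot as it stands.
- The arm moves only by the tool drive_tool, never from a script. Its argument "motion" is a list of rows, each a list of 2 entries, a list of its own where there are three numbers: the shift along the tool's x, y, z in mm, then the turn, a rotation vector about the tool's x, y, z in rad. A call has 1 to 5 rows; each row shifts and turns the commanded pose from where the row before left it, along the tool's axes as they then stand; what a row does not reach is not made up. A row lasts 1/10 s, in which the tool goes at most 50 mm and 8.59 degrees, less where a joint would pass 70% of its speed; a pose out of reach is approached as far as the arm can. A call is refused whole if a number of a shift passes 50 or a number of a turn 0.15, either way. A call with a gripper value outside its range is refused whole. "gripper" is the opening, from 0 (shut) to 1 (fully open), set as the call begins (left out, the last holds). The fingers move at their own pace and stop on an object; the grip force is fixed at half the most. Time passes only in rows, so rows that do not move let the fingers close. It gives the time, the measured TCP pose, the force, the opening and the grip force at its end, in the units of the state.
- read_state(): the state, without advancing time (a new reading comes with each control period).
- capture(name): name is "side" or "top"; returns the picture (420x560x3 uint8, red, green, blue); there is no depth.
- camera_info(name): a dict with "fovy" (degrees; the focal length in pixels is half the picture's height over the tangent of half this angle, whatever the lens; pixels are square), "cx", "cy" (the principal point, pixels), "xyz" and "orientation" of the camera in the world. Camera axes: x right, y down, z forward; pixel columns grow to the right and rows downward; lengths in m; the calibration is good to about 2 mm. A picture is of the moment at which its call begins. camera_info takes no time and is no camera call.
- hand_in(): hands the job in; it is judged then, once.
The state is a dict: "time_s": time; "joint_positions": joint angles; "qvel": joint speeds; "tau": joint torques, N m; "position": TCP position; "tcp_rot": TCP orientation; "force": force on the tool from outside, world axes, zero at the start; "moment": the same for the moment, N m; "opening": opening from 0.0 (shut) to 1.0 (fully open); "grasp_force": force on a finger pad.
Only numpy, scipy, OpenCV 4.12 (cv2) and the standard library are available. Lean on these libraries where they do the work, as an engineer would, in place of code of your own. Each camera call takes 0.05 s, during which the arm holds its last target. There are 200 camera calls.

TASK

Start the inspection scan: push down the raised end (the one away from the black front panel) of the rocker switch on top of the lamp supply until that end lies flat, then press the square key on the key console all the way down so that it stays down, and last press the long bar key all the way down and let it come up again. Do not press the round key, and leave everything standing or lying about where it is: nothing is to be lifted, shoved or knocked over.

Things in the scene. Friction and masses are not known exactly. Their poses are not given: they have to be found in the camera images.
- lamp_supply: Grey instrument case fixed to the bench, 170 (x) x 140 (y) x 85 high, black front panel at -x. Origin: centre of its underside. The rocker is on its top.
- rocker (a joint): White plastic rocker switch, 62 long (along the case's x) x 28 wide, a shallow V of two flat wings each 31 long; its pivot crosses 20 mm in front of (-x of) the case's centre, 6 mm above the case's top. 0 (starts 0 to 0.04): +x wing raised about 9 mm at its tip; 0.30 rad: pushed right over, the +x wing lies level and the -x wing is up. Stiff, stays wherever it is left; takes about 4 N at rocker_raised_end.
- rocker_raised_end (a point): Point on the top face of the rocker's raised (+x) wing, 20 mm from the pivot, on the centre line; the place to push down. Moves with the rocker: about 15 mm above the case's top at the start, 9 mm above it when pushed right over (it drops about 6 mm). At the start its x axis is the case's x axis.
- console: Aluminium key console fixed to the bench, 90 (x) x 220 (y) x 45 high. Origin: centre of its underside. Three black key modules in a row on its top.
- square_key (a joint): Square key 26 x 26, white plastic, moves straight down, its module (58 x 56 black plate, 6 thick) sits in one of the three places of the key console, 64 apart in a row along the console's y axis; which place varies. Reads 0 to 0.001 m at the start (up), 0.007 m fully down. No spring: stays where it is pushed; takes about 3.5 N.
- square_key_top (a point): Point at the centre of the square key's top face, 19 mm above the console's top (13 mm above its module) when up; moves down with the key; x axis along the console's x. 
- bar_key (a joint): Long bar key 46 (along console x) x 16, white plastic, moves straight down, its module (58 x 56 black plate, 6 thick) sits in one of the three places of the key console, 64 apart in a row along the console's y axis; which place varies. 0 m up, 0.007 m fully down. Springs back; fully down takes about 5 N.
- bar_key_top (a point): Point at the centre of the bar key's top face, 19 mm above the console's top (13 mm above its module) when up; moves down with the key; x axis along the console's x. 
- round_key (a joint): Round key 26 across, white plastic, moves straight down, its module (58 x 56 black plate, 6 thick) sits in one of the three places of the key console, 64 apart in a row along the console's y axis; which place varies. 0 m up, 0.007 m fully down. Springs back. Not to be pressed.
- round_key_top (a point): Point at the centre of the round key's top face, 19 mm above the console's top (13 mm above its module) when up; moves down with the key; x axis along the console's x. 
- dish: Bystander: a shallow clear glass dish with its cover, 64 across, 17 high (mm). Loose. Origin: centre of its underside.
- slide_box: Bystander: a white plastic slide box, 52 x 82 x 30 high (mm). Loose. Origin: centre of its underside.
- vial: Bystander: a small amber vial, 26 across, 45 high, standing on top of the lamp supply (mm). Loose. Origin: centre of its underside.
- tweezers: Bystander: steel tweezers lying flat, 125 long, 8 high (mm). Loose. Origin: about its middle, on the surface; lies along its x axis.
- objective: Bystander: a brass microscope objective standing upright, 32 across, 45 high (mm). Loose. Origin: centre of its underside.
- beaker: Bystander: a small glass beaker, 52 across, 60 high (mm). Loose. Origin: centre of its underside.
- driver: Bystander: a small black-handled screwdriver lying flat, 130 long (mm). Loose. Origin: about its middle, on the surface; lies along its x axis.

How it is judged (in metres and radians):
On the way, in this order (a step that is already met when the one before it is completed fails the run):
1. the rocker is pushed right over (value of joint rocker above 0.27 rad), for 0.1 s.
2. the square key is pressed down (value of joint square_key above 0.006 m), for 0.1 s.
3. the bar key is pressed down (value of joint bar_key above 0.005 m), for 0.05 s.
At the end, for the whole second after the job is handed in: The rocker is over (beyond 0.27 of 0.30 rad), the square key is down (beyond 6 of 7 mm), the bar key has been pressed at least 5 mm after that and is up again (within 1 mm), the round key is up, and the bystanders are within 20 mm of where they stood and upright (value of joint rocker above 0.27 rad and value of joint square_key above 0.006 m and value of joint each of bar_key, round_key below 0.001 m); the robot touches nothing.
It fails at once if the round key was pressed (value of joint round_key above 0.003 m).
It fails at once if the square key was pressed before the rocker was over (value of joint square_key above 0.003 m and value of joint rocker below 0.25 rad).
It fails at once if the bar key was pressed before the rocker was over and the square key down (value of joint bar_key above 0.003 m and (value of joint square_key below 0.0055 m or value of joint rocker below 0.25 rad)).
It fails at once if a bystander was lifted, shoved (over 20 mm) or knocked over (distance of any of dish, slide_box, vial, tweezers, objective, beaker, driver from where it was at the start of the episode above 0.02 m or angle between any of vial, objective, beaker's own z axis and vertical above 0.5 rad).
It also fails if it takes over 43 s, if anything falls off the work surface, if the arm or the gripper's body presses on something with over 40 N, if the wrist force passes 120 N, or if a joint passes its speed limit or range.

## Working session

There is one attempt and no reset: what is moved stays moved. The work goes in short steps, Python scripts to look and compute and a tool call to move; the robot and the scene stay as the last step left them, time stands still between calls to the robot, and variables do not carry over. Pictures are saved under pics/ and viewed, at most 10 in all, crops included, and the job is handed in when it is done.

Besides the shell and the picture viewer there is one more tool, called after "Request:" as name(argument=value, ...), one argument or row to a line, values as JSON. drive_tool: Moves the arm, as the interface text tells. Its arguments: {"type":"object","properties":{"motion":{"type":"array","items":{"type":"array"}},"gripper":{"type":"number"}},"required":["motion"]}

```bash
mkdir -p pics
python3 - <<'E'
from rig import *
import cv2
for n in ("top","side"):
    cv2.imwrite(f"pics/{n}0.png",capture(n)[:,:,::-1]); print(n,camera_info(n))
s=read_state();print(s['time_s'],s['position'],s['tcp_rot'],s['force'])
E
```

```text
top {'fovy': 56.78883405404896, 'cx': 276.77069458000085, 'cy': 207.86176290564768, 'xyz': array([ 0.46272498, -0.0116866 ,  0.95860483]), 'orientation': array([[ 0.01219072, -0.99240657,  0.12239523],
       [-0.99991784, -0.01258393, -0.00244012],
       [ 0.00396181, -0.12235543, -0.99247844]])}
side {'fovy': 44.89770979913672, 'cx': 282.47802859230967, 'cy': 210.27441798567614, 'xyz': array([-0.01897568, -0.69821507,  0.87120405]), 'orientation': array([[ 0.77132222, -0.41354687,  0.48377786],
       [-0.63620094, -0.52203642,  0.56809007],
       [ 0.01761779, -0.74596043, -0.6657572 ]])}
0.1 [0.16383995 0.60244651 0.22164651] [[-9.64889502e-01  2.62654696e-01 -8.71681633e-04]
 [ 2.62655887e-01  9.64887875e-01 -1.80934237e-03]
 [ 3.65842770e-04 -1.97476777e-03 -9.99997983e-01]] [ 0.12163426  0.30467293 -0.23035845]
```

View pics/top0.png

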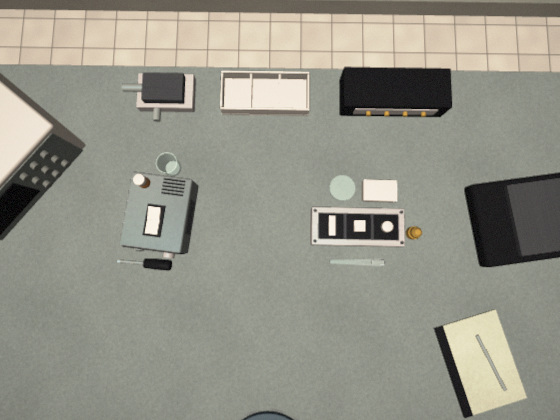

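View pics/side0.png

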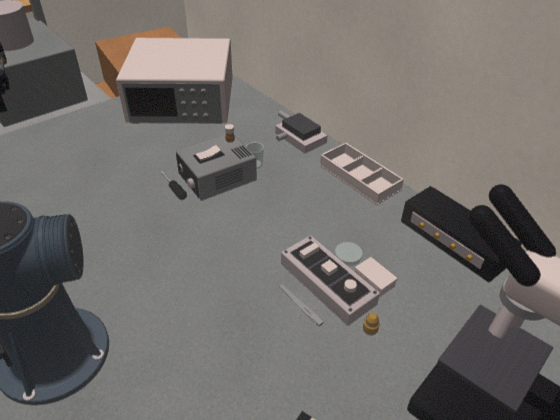

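The top view shows the supply with its rocker at (152,220) and the vial at (140,181), black panel towards the image bottom (-x). On the console at (358,226) the order from left (+y) to right is bar (332,226), square (360,226) and round (388,227). The side view agrees, and the arm is out of both pictures.

```bash
cat > h.py <<'E'
import numpy as np,cv2
from rig import *
def ray(n,uv):
    c=camera_info(n);f=210/np.tan(np.radians(c['fovy']/2))
    d=c['orientation']@np.array([(uv[0]-c['cx'])/f,(uv[1]-c['cy'])/f,1]);return c['xyz'],d/np.linalg.norm(d)
def onz(n,uv,z):
    o,d=ray(n,uv);return o+d*(z-o[2])/d[2]
def tri(a,b):
    A=0;B=0;R=[ray("top",a),ray("side",b)]
    for o,d in R:
        P=np.eye(3)-np.outer(d,d);A=A+P;B=B+P@o
    return np.linalg.solve(A,B)
def blobs(n,img,roi,thr,amin=30):
    x0,y0,x1,y1=roi;g=img[y0:y1,x0:x1].min(2)
    g=cv2.resize(g,None,fx=4,fy=4,interpolation=cv2.INTER_CUBIC)
    cs,_=cv2.findContours((g>thr).astype('uint8'),cv2.RETR_LIST,cv2.CHAIN_APPROX_NONE)
    out=[]
    for c in cs:
        m=cv2.moments(c)
        if m['m00']<amin*16: continue
        q=lambda p:(np.array(p)+.5)/4-.5+[x0,y0]
        out.append((q([m['m10']/m['m00'],m['m01']/m['m00']]),m['m00']/16,q(cv2.boxPoints(cv2.minAreaRect(c)))))
    return out
E
python3 - <<'E'
from h import *
np.set_printoptions(precision=4,suppress=True)
T=cv2.imread('pics/top0.png');S=cv2.imread('pics/side0.png')
for n,I,roi in (("top",T,(137,195,170,245)),("top",T,(318,212,402,242)),("side",S,(190,140,228,165)),("side",S,(296,238,362,298))):
    for c,a,b in blobs(n,I,roi,150):
        z=.097 if roi[0]<230 else .064
        print(n,c,a,onz(n,c,z)); print(np.array([onz(n,p,z)[:2] for p in b]).ravel())
a=cv2.resize(T[150:280,105:220],None,fx=5,fy=4.6);a=T[150:275,105:215]
b=T[165:290,300:430]; c=S[120:205,150:275];d=S[225:340,265:395]
r=lambda i:cv2.resize(i,(400,300),interpolation=cv2.INTER_CUBIC)
cv2.imwrite('pics/z.png',np.vstack([np.hstack([r(a),r(b)]),np.hstack([r(c),r(d)])]))
E
```

```text
top [152.4036 219.9364] 332.25 [0.5384 0.2624 0.097 ]
[0.5095 0.2789 0.571  0.2745 0.5676 0.2452 0.5062 0.2499]
top [153.7201 219.9749] 672.84375 [0.5384 0.2594 0.097 ]
[0.5035 0.2864 0.5809 0.2776 0.5737 0.2317 0.4964 0.241 ]
top [152.9769 219.5361] 1626.875 [0.5393 0.2611 0.097 ]
[0.5949 0.3006 0.5958 0.2273 0.4848 0.2222 0.4839 0.2943]
top [387.0317 226.0279] 88.9375 [ 0.534 -0.269  0.064]
[ 0.5458 -0.2568  0.5461 -0.2823  0.5218 -0.2817  0.5215 -0.2563]
top [359.3192 225.3415] 121.03125 [ 0.5348 -0.205   0.064 ]
[ 0.5473 -0.192   0.5476 -0.218   0.5222 -0.2177  0.5218 -0.1917]
top [331.6648 225.0586] 125.65625 [ 0.5347 -0.1411  0.064 ]
[ 0.5119 -0.1334  0.5582 -0.1336  0.5584 -0.1487  0.5121 -0.1484]
top [367.5505 229.5378] 333.40625 [ 0.5253 -0.2239  0.064 ]
[ 0.5655 -0.1087  0.5679 -0.3031  0.4991 -0.3013  0.4967 -0.1087]
side [208.1699 151.8577] 145.4375 [0.5372 0.26   0.097 ]
[0.5075 0.275  0.5773 0.277  0.5651 0.244  0.4969 0.2428]
side [350.1052 283.6429] 75.09375 [ 0.5324 -0.271   0.064 ]
[ 0.5317 -0.2558  0.5496 -0.2701  0.5333 -0.286   0.5157 -0.2719]
side [359.1112 266.9839] 34.21875 [ 0.5801 -0.2505  0.064 ]
[ 0.5826 -0.2356  0.5935 -0.2443  0.5734 -0.2637  0.5627 -0.2551]
side [328.9253 265.513 ] 91.53125 [ 0.5327 -0.2073  0.064 ]
[ 0.5209 -0.196   0.547  -0.1904  0.5443 -0.2188  0.5187 -0.2239]
side [315.3781 279.4872] 232.65625 [ 0.484 -0.218  0.064]
[ 0.478  -0.1523  0.4905 -0.1486  0.4894 -0.2813  0.4777 -0.2839]
side [348.3507 251.4774] 365.3125 [ 0.5945 -0.2039  0.064 ]
[ 0.56   -0.1903  0.6096 -0.1619  0.6294 -0.218   0.5801 -0.2439]
side [327.7148 255.7927] 271.15625 [ 0.5501 -0.1851  0.064 ]
[ 0.5109 -0.1367  0.5638 -0.1193  0.5618 -0.2804  0.5131 -0.2919]
side [301.6106 242.2127] 48.5625 [ 0.533  -0.1185  0.064 ]
[ 0.5142 -0.113   0.5547 -0.1124  0.5511 -0.1235  0.511  -0.1239]
```

View pics/z.png

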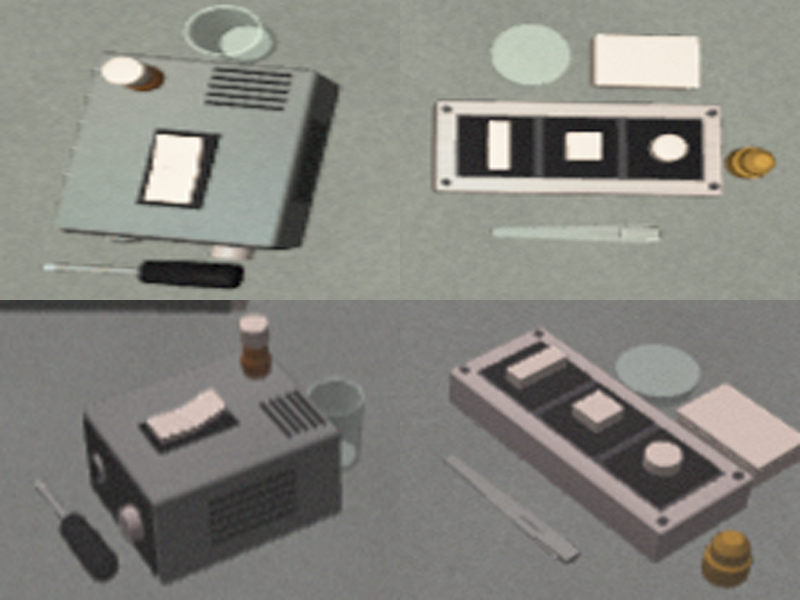

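The zoom confirms the raised +x wing and the key order. Estimated points are: raised end about (0.558, 0.260, 0.100), square key (0.535, -0.205, 0.064) and bar key (0.535, -0.141, 0.064). I'll shut the gripper and travel high.

Request:
drive_tool(
  motion=[
    [[-20,-10,0],[0,0,0]],
    [[-39,-19,0],[0,0,0]],
    [[-39,-19,0],[0,0,0]],
    [[-39,-19,0],[0,0,0]],
    [[-39,-19,0],[0,0,0]],
  ],
  gripper=0,
)

```text
time_s: 0.6
position: [0.3121, 0.4725, 0.2222]
tcp_rot: [[-0.965, 0.262, -0.001], [0.262, 0.965, -0.001], [0.0, -0.001, -1.0]]
force: [-0.1, 1.3, -0.1]
opening: 0.633
grasp_force: 0.0
```

Request:
drive_tool(
  motion=[
    [[-39,-19,0],[0,0,0]],
    [[-39,-19,0],[0,0,0]],
    [[-39,-19,0],[0,0,0]],
    [[-39,-19,0],[0,0,0]],
    [[-39,-19,0],[0,0,0]],
  ],
)

```text
time_s: 1.1
position: [0.4754, 0.3295, 0.2222]
tcp_rot: [[-0.965, 0.263, -0.001], [0.263, 0.965, -0.0], [0.001, -0.0, -1.0]]
force: [-1.0, 0.5, -0.4]
opening: 0.174
grasp_force: 0.0
```

Request:
drive_tool(
  motion=[
    [[-39,-19,0],[0,0,0]],
    [[-35,-15,0],[0,0,0]],
    [[0,0,0],[0,0,-0.08]],
    [[0,0,0],[0,0,-0.08]],
    [[0,0,0],[0,0,0]],
  ],
)

```text
time_s: 1.6
position: [0.537, 0.2781, 0.2219]
tcp_rot: [[-0.994, 0.107, -0.001], [0.107, 0.994, -0.0], [0.001, -0.001, -1.0]]
force: [-0.5, 0.6, 0.2]
opening: 0.005
grasp_force: 0.0
```

```bash
cat > go.py <<'E'
from h import *
import sys
np.set_printoptions(precision=4,suppress=True)
s=read_state();R=np.array(s['tcp_rot']);p=np.array(s['position'])
t=np.array(list(map(float,sys.argv[1:4])))
print('t',s['time_s'],p,s['opening'],s['force'],'yaw',np.degrees(np.arctan2(R[1,0],R[0,0])),'z',R[:,2]);print('tool mm',R.T@(t-p)*1000)
E
python3 go.py .557 .260 .125
python3 - <<'E'
from h import *
print(onz("top",(139,180),.13))
cv2.imwrite('pics/s1.png',np.vstack([cv2.resize(capture(n)[:,:,::-1],(400,300)) for n in("top","side")]))
E
```

```text
t 1.6 [0.537  0.2781 0.2219] 0.004953727115888305 [-0.4894  0.5716  0.1986] yaw 173.87538947877897 z [-0.0013 -0.0004 -1.    ]
tool mm [-21.9771 -15.7992  96.884 ]
[0.62190707 0.28529659 0.13      ]
```

View pics/s1.png

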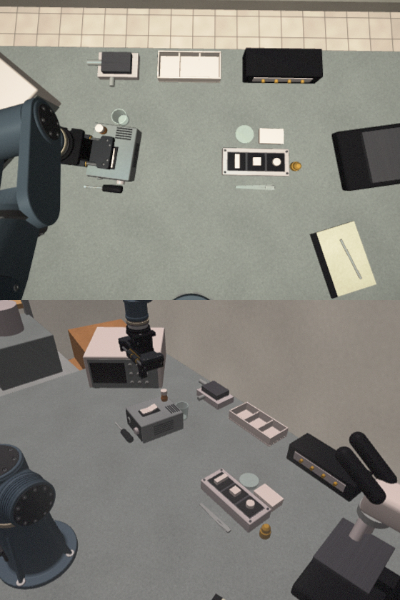

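The arm hangs over the supply, clear of the vial (x 0.622). Next I move over the raised end and lower.

Request:
drive_tool(
  motion=[
    [[-22,-16,0],[0,0,0]],
    [[0,0,40],[0,0,0]],
    [[0,0,40],[0,0,0]],
    [[0,0,15],[0,0,0]],
    [[0,0,0],[0,0,0]],
  ],
)

```text
time_s: 2.2
position: [0.5547, 0.2602, 0.1246]
tcp_rot: [[-0.994, 0.106, -0.007], [0.106, 0.994, -0.002], [0.006, -0.002, -1.0]]
force: [-0.7, 0.4, -0.4]
opening: 0.002
grasp_force: 0.0
```

```bash
python3 go.py .557 .260 .110
python3 - <<'E'
from h import *
T=capture("top")[:,:,::-1];S=capture("side")[:,:,::-1]
r=lambda i:cv2.resize(i,(400,300),interpolation=cv2.INTER_CUBIC)
cv2.imwrite('pics/s2.png',np.hstack([r(T[150:275,105:215]),r(S[120:205,150:275])]))
E
```

```text
t 2.2 [0.5547 0.2602 0.1246] 0.0015131927981196097 [-0.6979  0.4134 -0.4044] yaw 173.90691402128854 z [-0.0066 -0.0017 -1.    ]
tool mm [-2.4177  0.1022 14.5433]
```

View pics/s2.png

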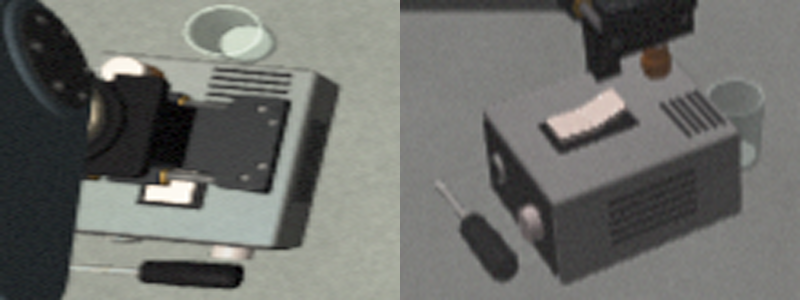

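The finger hangs just above the raised wing and clear of the vial. I press down in small steps.

Request:
drive_tool(
  motion=[
    [[-2,0,16],[0,0,0]],
    [[0,0,3],[0,0,0]],
    [[0,0,2],[0,0,0]],
    [[0,0,2],[0,0,0]],
    [[0,0,2],[0,0,0]],
  ],
)

```text
time_s: 2.8
position: [0.5594, 0.2603, 0.1027]
tcp_rot: [[-0.994, 0.106, 0.001], [0.106, 0.994, 0.0], [-0.001, 0.0, -1.0]]
force: [-0.2, -0.6, -0.3]
opening: 0.002
grasp_force: 0.0
```

Request:
drive_tool(
  motion=[
    [[0,0,2],[0,0,0]],
    [[0,0,1.5],[0,0,0]],
    [[0,0,1],[0,0,0]],
    [[0,0,0],[0,0,0]],
  ],
)

```text
time_s: 3.2
position: [0.5605, 0.2603, 0.0985]
tcp_rot: [[-0.994, 0.106, 0.003], [0.106, 0.994, 0.0], [-0.003, 0.001, -1.0]]
force: [1.7, -1.2, 3.8]
opening: 0.005
grasp_force: 1.4
```

Request:
drive_tool(
  motion=[
    [[3,0,1],[0,0,0]],
    [[0,0,1.5],[0,0,0]],
    [[0,0,1],[0,0,0]],
    [[0,0,1],[0,0,0]],
    [[0,0,0],[0,0,0]],
  ],
)

```text
time_s: 3.7
position: [0.5567, 0.2608, 0.0944]
tcp_rot: [[-0.994, 0.106, 0.001], [0.106, 0.994, 0.0], [-0.001, 0.001, -1.0]]
force: [0.8, -0.5, 7.7]
opening: 0.005
grasp_force: 3.8
```

Request:
drive_tool(
  motion=[
    [[0,0,1],[0,0,0]],
    [[0,0,0.5],[0,0,0]],
    [[0,0,0],[0,0,0]],
  ],
)

```text
time_s: 4.0
position: [0.5568, 0.2608, 0.0943]
tcp_rot: [[-0.994, 0.105, 0.002], [0.105, 0.994, 0.0], [-0.002, 0.001, -1.0]]
force: [-0.7, -2.2, 15.6]
opening: 0.003
grasp_force: 7.5
```

Force rises sharply with no more travel at z = 0.094, so the rocker is at its stop. I retract and head to the square key.

Request:
drive_tool(
  motion=[
    [[0,0,-10],[0,0,0]],
    [[0,0,-40],[0,0,0]],
    [[0,0,-40],[0,0,0]],
    [[0,-20,-20],[0,0,-0.06]],
    [[0,-40,0],[0,0,-0.04]],
  ],
)

```text
time_s: 4.5
position: [0.5529, 0.2027, 0.2049]
tcp_rot: [[-1.0, -0.0, 0.004], [-0.0, 1.0, 0.002], [-0.004, 0.002, -1.0]]
force: [0.4, -0.8, -0.2]
opening: 0.002
grasp_force: 0.0
```

Request:
drive_tool(
  motion=[
    [[2,-45,0],[0,0,0]],
    [[2,-45,0],[0,0,0]],
    [[2,-45,0],[0,0,0]],
    [[2,-45,0],[0,0,0]],
    [[2,-45,0],[0,0,0]],
  ],
)

```text
time_s: 5.0
position: [0.5388, -0.0251, 0.201]
tcp_rot: [[-1.0, 0.006, -0.004], [0.006, 1.0, 0.002], [0.004, 0.002, -1.0]]
force: [1.7, 0.7, 0.5]
opening: 0.002
grasp_force: 0.0
```

Request:
drive_tool(
  motion=[
    [[2,-45,0],[0,0,0]],
    [[2,-45,0],[0,0,0]],
    [[2,-45,0],[0,0,0]],
    [[0,-35,0],[0,0,0]],
    [[0,0,0],[0,0,0]],
  ],
)

```text
time_s: 5.5
position: [0.5331, -0.1981, 0.2011]
tcp_rot: [[-1.0, 0.011, -0.002], [0.011, 1.0, 0.0], [0.002, -0.0, -1.0]]
force: [0.0, 1.1, 0.4]
opening: 0.003
grasp_force: 0.0
```

```bash
python3 go.py .535 -.205 .080
python3 - <<'E'
from h import *
T=capture("top")[:,:,::-1];S=capture("side")[:,:,::-1]
r=lambda i:cv2.resize(i,(400,300),interpolation=cv2.INTER_CUBIC)
cv2.imwrite('pics/s3.png',np.vstack([np.hstack([r(T[150:275,105:215]),r(T)]),np.hstack([r(S[120:205,150:275]),r(S)])]))
E
```

```text
t 5.5 [ 0.5331 -0.1981  0.2011] 0.0028164098353893226 [0.0483 1.0605 0.367 ] yaw 179.37407350025907 z [-0.0017  0.     -1.    ]
tool mm [ -2.1467  -6.8843 121.0935]
```

View pics/s3.png

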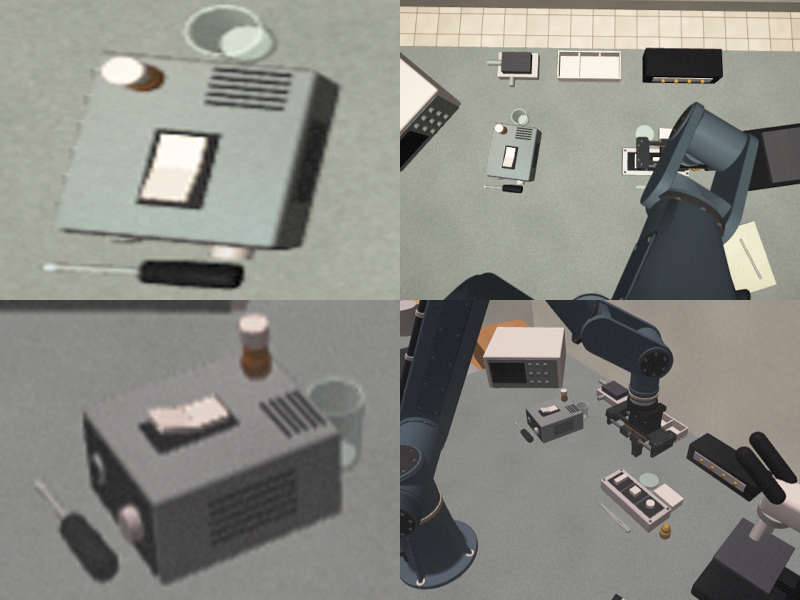

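The rocker is over (+x wing flat, -x wing up) and nothing else has moved. The hand is over the console, so I lower onto the square key.

Request:
drive_tool(
  motion=[
    [[-2,-7,30],[0,0,0]],
    [[0,0,40],[0,0,0]],
    [[0,0,35],[0,0,0]],
    [[0,0,16],[0,0,0]],
    [[0,0,0],[0,0,0]],
  ],
)

```text
time_s: 6.1
position: [0.5332, -0.1976, 0.0781]
tcp_rot: [[-1.0, 0.004, -0.008], [0.004, 1.0, 0.005], [0.008, 0.005, -1.0]]
force: [0.4, 0.1, 0.8]
opening: -0.001
grasp_force: 0.0
```

```bash
python3 go.py .535 -.205 .064
python3 - <<'E'
from h import *
T=capture("top")[:,:,::-1];S=capture("side")[:,:,::-1]
r=lambda i:cv2.resize(i,(400,300),interpolation=cv2.INTER_CUBIC)
cv2.imwrite('pics/s4.png',np.hstack([r(T[165:290,300:430]),r(S[225:340,265:395])]))
E
```

```text
t 6.1 [ 0.5332 -0.1976  0.0781] -0.0009302479099029689 [0.4451 0.092  0.8224] yaw 179.77955061350562 z [-0.0077  0.0052 -1.    ]
tool mm [-1.9118 -7.5071 14.0064]
```

View pics/s4.png

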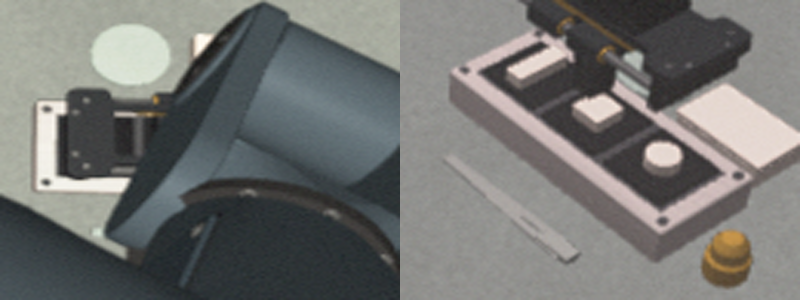

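The finger is above the square key, slightly towards the bar side. I shift it and then press.

Request:
drive_tool(
  motion=[
    [[-2,-7,0],[0,0,0]],
    [[0,0,0],[0,0,0]],
    [[0,0,8],[0,0,0]],
    [[0,0,4],[0,0,0]],
    [[0,0,0],[0,0,0]],
  ],
)

```text
time_s: 6.7
position: [0.5372, -0.2079, 0.0684]
tcp_rot: [[-1.0, 0.006, -0.001], [0.006, 1.0, 0.001], [0.001, 0.001, -1.0]]
force: [-0.1, 0.1, 0.2]
opening: 0.004
grasp_force: 0.0
```

Request:
drive_tool(
  motion=[
    [[0,0,3],[0,0,0]],
    [[0,0,2],[0,0,0]],
    [[0,0,2],[0,0,0]],
    [[0,0,1],[0,0,0]],
    [[0,0,0],[0,0,0]],
  ],
)

```text
time_s: 7.2
position: [0.5379, -0.2082, 0.0611]
tcp_rot: [[-1.0, 0.006, -0.0], [0.006, 1.0, -0.0], [0.0, -0.0, -1.0]]
force: [-1.6, 0.5, 1.8]
opening: 0.006
grasp_force: 0.9
```

Request:
drive_tool(
  motion=[
    [[0,0,2],[0,0,0]],
    [[0,0,1.5],[0,0,0]],
    [[0,0,1],[0,0,0]],
    [[0,0,1],[0,0,0]],
    [[0,0,0],[0,0,0]],
  ],
)

```text
time_s: 7.7
position: [0.5379, -0.2082, 0.0572]
tcp_rot: [[-1.0, 0.006, 0.0], [0.006, 1.0, -0.0], [-0.0, -0.0, -1.0]]
force: [-3.9, 2.4, 13.4]
opening: 0.01
grasp_force: 6.9
```

Request:
drive_tool(
  motion=[
    [[0,0,1],[0,0,0]],
    [[0,0,0],[0,0,0]],
    [[0,0,0],[0,0,0]],
  ],
)

```text
time_s: 8.0
position: [0.5379, -0.2082, 0.057]
tcp_rot: [[-1.0, 0.006, 0.001], [0.006, 1.0, -0.001], [-0.001, -0.001, -1.0]]
force: [-4.9, 1.2, 19.7]
opening: 0.001
grasp_force: 9.6
```

The square key is at its stop (z 0.057, no more travel). I lift and move to the bar key.

Request:
drive_tool(
  motion=[
    [[0,0,-15],[0,0,0]],
    [[0,0,-20],[0,0,0]],
    [[1,34,0],[0,0,0]],
    [[1,33,0],[0,0,0]],
    [[0,0,0],[0,0,0]],
  ],
)

```text
time_s: 8.5
position: [0.5347, -0.1372, 0.0891]
tcp_rot: [[-1.0, 0.003, -0.003], [0.003, 1.0, 0.003], [0.003, 0.002, -1.0]]
force: [-0.0, -0.1, -1.7]
opening: 0.01
grasp_force: 0.0
```

Request:
drive_tool(
  motion=[
    [[0,0,0],[0,0,0]],
    [[0,0,0],[0,0,0]],
  ],
)

```text
time_s: 8.7
position: [0.5369, -0.142, 0.0894]
tcp_rot: [[-1.0, 0.006, 0.001], [0.006, 1.0, -0.001], [-0.001, -0.001, -1.0]]
force: [0.2, -0.4, 0.1]
opening: 0.0
grasp_force: 0.0
```

```bash
python3 go.py .535 -.141 .064
```

```text
t 8.7 [ 0.5369 -0.142   0.0894] 0.0003791998297472115 [ 0.1661 -0.4003  0.1493] yaw 179.6565470929698 z [ 0.0009 -0.0007 -1.    ]
tool mm [ 1.9454  1.0174 25.3902]
```

Run:
```python
from h import *
T=capture("top")[:,:,::-1];S=capture("side")[:,:,::-1]
r=lambda i:cv2.resize(i,(400,300),interpolation=cv2.INTER_CUBIC)
cv2.imwrite('pics/s5.png',np.hstack([r(T[165:290,300:430]),r(S[225:340,265:395])]))
```

```text
(no output)
```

View pics/s5.png

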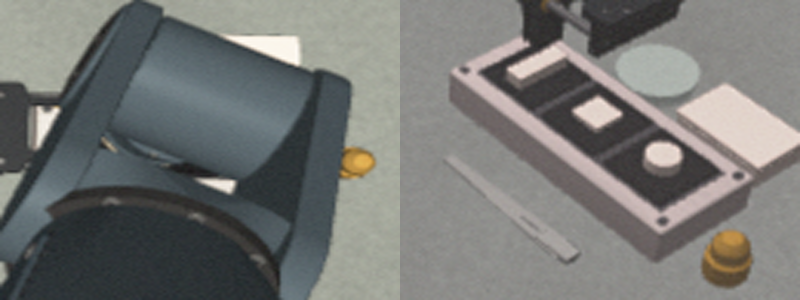

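The square key now sits low, with thinner sides than the round one, and the bar and round keys are up. I press the bar key.

Request:
drive_tool(
  motion=[
    [[2,1,15],[0,0,0]],
    [[0,0,6],[0,0,0]],
    [[0,0,3],[0,0,0]],
    [[0,0,3],[0,0,0]],
    [[0,0,0],[0,0,0]],
  ],
)

```text
time_s: 9.3
position: [0.5342, -0.1406, 0.0625]
tcp_rot: [[-1.0, 0.006, -0.001], [0.006, 1.0, -0.0], [0.0, -0.0, -1.0]]
force: [-0.9, -1.2, 2.3]
opening: 0.002
grasp_force: 1.1
```

Request:
drive_tool(
  motion=[
    [[0,0,2],[0,0,0]],
    [[0,0,2],[0,0,0]],
    [[0,0,2],[0,0,0]],
    [[0,0,0],[0,0,0]],
  ],
)

```text
time_s: 9.7
position: [0.5344, -0.1405, 0.0574]
tcp_rot: [[-1.0, 0.005, 0.0], [0.005, 1.0, -0.001], [-0.0, -0.001, -1.0]]
force: [-3.0, -0.7, 8.0]
opening: 0.003
grasp_force: 4.0
```

Request:
drive_tool(
  motion=[
    [[0,0,1],[0,0,0]],
    [[0,0,1],[0,0,0]],
    [[0,0,0],[0,0,0]],
    [[0,0,0],[0,0,0]],
  ],
)

```text
time_s: 10.1
position: [0.5345, -0.1405, 0.0571]
tcp_rot: [[-1.0, 0.005, 0.001], [0.005, 1.0, -0.001], [-0.001, -0.001, -1.0]]
force: [-4.3, -0.6, 20.3]
opening: 0.004
grasp_force: 10.1
```

The bar key is at its stop. I retract, moving away towards +y so the cameras can see.

Request:
drive_tool(
  motion=[
    [[0,0,-15],[0,0,0]],
    [[0,0,-45],[0,0,0]],
    [[0,0,-45],[0,0,0]],
    [[0,40,-30],[0,0,0]],
    [[0,45,0],[0,0,0]],
  ],
)

```text
time_s: 10.6
position: [0.539, -0.0563, 0.1942]
tcp_rot: [[-1.0, 0.009, 0.012], [0.009, 1.0, -0.003], [-0.012, -0.003, -1.0]]
force: [1.1, 0.2, -0.2]
opening: 0.007
grasp_force: 0.0
```

Request:
drive_tool(
  motion=[
    [[0,45,0],[0,0,0]],
    [[0,45,0],[0,0,0]],
    [[0,30,0],[0,0,0]],
    [[0,0,0],[0,0,0]],
    [[0,0,0],[0,0,0]],
  ],
)

```text
time_s: 11.1
position: [0.5356, 0.0656, 0.1894]
tcp_rot: [[-1.0, 0.004, 0.0], [0.004, 1.0, -0.0], [-0.0, -0.0, -1.0]]
force: [0.3, -0.4, -0.5]
opening: 0.004
grasp_force: 0.0
```

Run:
```python
from h import *
T=capture("top")[:,:,::-1];S=capture("side")[:,:,::-1]
r=lambda i:cv2.resize(i,(400,300),interpolation=cv2.INTER_CUBIC)
cv2.imwrite('pics/s6.png',np.vstack([np.hstack([r(T[150:275,105:215]),r(T[165:290,300:430])]),np.hstack([r(S[120:205,150:275]),r(S[225:340,265:395])])]))
s=read_state();print(s['time_s'],s['position'],s['force'])
```

```text
11.2 [0.53572704 0.0641341  0.18936759] [ 0.27521865  0.31077368 -1.21237991]
```

View pics/s6.png

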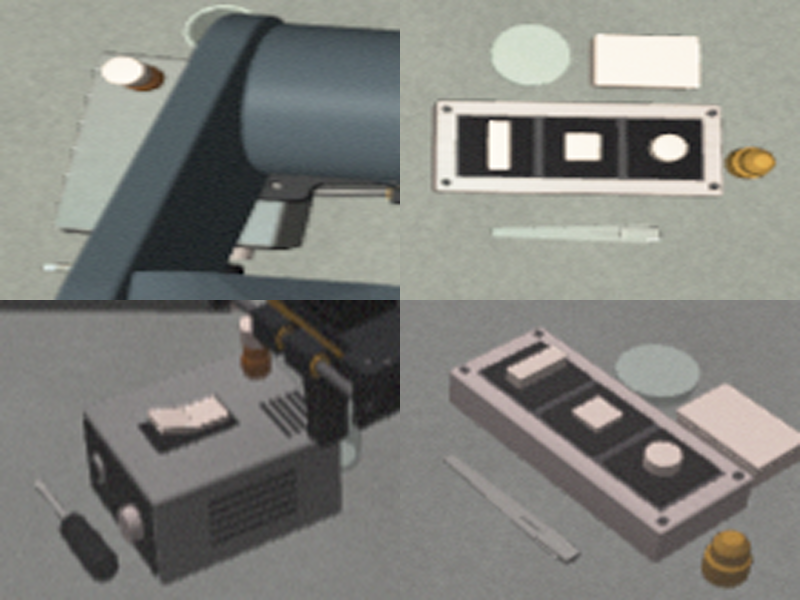

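The rocker is over, the square key is down, the bar and round keys are up, and the bystanders are in place. The gripper is free in the air.

```bash
python3 -c "from rig import *; print(hand_in())"
```

```text
the job is handed in; nothing more can be done
None
```

The job is handed in at about 11 s: the rocker is over, the square key is down, the bar key was pressed and came back up, and in the final pictures the round key and bystanders looked undisturbed (the judge's verdict was not returned).

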